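# Hold the seed-tray clip half open

## Robot

A 6-joint arm with a two-finger parallel gripper is mounted at the origin on the work surface. World frame = base frame: x ahead of the robot, y to its left, z up, the work surface at z = 0. Lengths are in m, angles in rad, forces in N, time in s.
With the tool pointing down it reaches from about 0.275 to 0.725 m from the base axis. Payload 5.6 kg.
Tool frame: the origin (TCP) lies at the centre of the arm's flange, where the gripper is bolted on; the fingertips stand 173 mm ahead of it and the grasp point (between the pads) lies 155 mm ahead of it; z points along the fingers, y is the direction in which the jaws open and shut (so a half turn about z gives the same grasp; the last joint's range is limited). The gripper opens to 85 mm and grips with 20 to 120 N. Pads are 22 mm wide; open, the fingers measure 114 mm over their backs; the gripper's body (76 mm by 85 mm) begins 54 mm behind the grasp point. The pads swing forward as they close: fully open they stand 13 mm farther back than shut.
Start: joints at [1.57, 0.255, 0.108, 0, -1.424, -0.285], TCP at [0.155, 0.528, 0.405] pointing down, gripper open.
Joint ranges: [-2.95, 2.95], [-1.21, 1.97], [-1.09, 1.5], [-2.87, 1.71], [-2.94, -0.07], [-3.05, 3.05]. Speed limits (rad/s): [2.57, 2.57, 3.14, 3.14, 3.14, 3.14].

## Interface

Orientations are given as a unit quaternion [x, y, z, w].
In Python, from workcell import manip gives the robot as it stands.
- The arm moves only by the shell command python3 -m crank 'ROWS' [OPENING] [FORCE]. ROWS is JSON, a list of rows, each a list of 2 entries, a list of its own where there are three numbers: the shift along the world's x, y, z in units of 15 cm (1.0 is 15 cm), then the turn, a rotation vector about the world's x, y, z in units of 60 degrees (1.0 is 60 degrees). A call has 1 to 8 rows; each row is the pose to reach, as a shift and turn from the pose commanded when the call began; what a row does not reach only later rows make up. A row lasts 1/8 s, in which the tool goes at most 62.5 mm and 10.7 degrees, less where a joint would pass 70% of its speed; a pose out of reach is approached as far as the arm can. A call with a number of a shift or a turn outside -1 to 1 is refused whole. A call with a gripper value outside its range is refused whole. OPENING is the opening, from 0 (shut) to 1 (fully open), set as the call begins (- or left out, the last holds). The fingers move at their own pace and stop on an object; FORCE is the grip in N (left out, the last holds). Time passes only in rows, so rows that repeat a pose let the fingers close. It gives the time, the measured TCP pose, the force and the opening at its end, in the units of the state.
- manip.observe(): the state, without advancing time (a new reading comes with each control period).
- manip.camera(name): name is "side" or "top"; returns a dict with "img" (480x640x3 uint8, blue, green, red), "mtx" (3x3 intrinsics, pixels), "R" (3x3) and "t" (3): a world point X has camera coordinates R X + t. Camera axes: x right, y down, z forward; pixel columns grow to the right and rows downward; lengths in m; the calibration is good to about 2 mm. A picture is of the moment at which its call begins. There is no depth.
- manip.close_job(): hands the job in, once; it reports no verdict.
The state is a dict: "time_s": time; "q": joint angles; "joint_velocities": joint speeds; "tau": joint torques, N m; "ee_pos": TCP position; "tcp_rot": TCP orientation; "contact_force": force on the tool from outside, world axes, zero at the start; "wrist_torque": the same for the moment, N m; "finger_gap": finger opening in m.
Only numpy, scipy, OpenCV 4.12 (cv2) and the standard library are available. Lean on these libraries where they do the work, as an engineer would, in place of code of your own. Each camera call takes 0.05 s, during which the arm holds its last target. There are 200 camera calls.

## Task

A spring clip holds the green seed tray on the ledge: swing its red locking lever off the yellow thumb bar until it points along the white line on the clip's base, and let go of the lever. Then press the thumb bar down to half of its travel (about 15 mm of its 29 mm), never near its stop, so that the jaw stands open over the tray's rim, and finish while still holding it there. Leave the tray where it is and do not disturb the pot, pliers and hand rake.

Things in the scene. Friction and masses are not known exactly. Their poses are not given: they have to be found in the camera images.
- clip: dark steel spring clip fixed on a white ledge (160 x 780 mm, top 50 mm above the work surface). Origin on the ledge top below the rocker's hinge; x along the ledge to the tray, y across it (roughly towards the robot), z up. Base plate 6 mm thick, x -180 to 45, y -75 to 50 mm. Two cheeks at x 0, y -20 and 20 mm, 85 mm high, carry the rocker's hinge pin along y at z 72 mm.
- rocker (a joint): angle of the aluminium rocker in rad: 0 = clip closed, jaw on the tray's rim; grows as the thumb bar is pressed down; hard stop at 0.5. Half travel is 0.25 (thumb bar 15 mm down, jaw about 15 mm up). A spring returns it: at the bar it takes about 4 N to start, 9 N at half travel, 15 N at the stop.
- thumb_bar (a point): middle of the yellow round cross bar to press: 18 mm diameter, 40 mm long along the clip's y. With the clip closed this point is at (-60, 0, 72) mm in the clip's frame, so its top is 81 mm above the ledge top. Fixed to the rocker 60 mm from its hinge; moves down, 29 mm of travel, free space below. At the start the locking lever covers it from above.
- lock_lever (a joint): angle in rad of the red locking lever about a vertical axis, growing counter-clockwise seen from above: at 0 it points along the clip's +y, right across the thumb bar; at 1.571 along the clip's -x, away from the tray, above the white line. Stops at -0.4 and 2.3. Starts between -0.3 and 0.3; stays where it is left (friction about 1 N at the knob).
- lever_knob (a point): foot of the upright red round knob on the lever's end: 18 mm diameter, 40 mm tall. This point: middle of its underside, 100 mm above the ledge top (the lever's upper face), 95 mm from the lever's pivot. Lever arm 14 mm wide, 10 mm thick, underside 90 mm above the ledge top. The knob can turn in the fingers as the lever swings.
- lever_pivot (a point): the pivot of the locking lever, on its vertical axis at the lever's upper face: (-60, -55, 100) mm in the clip's frame. A steel post of 18 mm diameter carries it.
- mark_end (a point): outer end of the white line, 8 mm wide, painted on the clip's base from the lever's post outwards along the clip's -x; (-179, -55, 7) mm in the clip's frame.
- seed_tray: the loose green plastic seed tray, 180 x 140 mm over its rim, 45 mm high, standing on the ledge with one rim in the clip's jaws; origin at the centre of its underside, about 142 mm along the clip's +x. Leave it where it is.
- pot: loose small terracotta pot, 68 mm wide, 62 mm high, standing on the ledge beyond the lever's side of the clip; origin at the centre of its underside. Bystander.
- pliers: loose combination pliers with blue handles, about 150 mm long, 14 mm high, lying on the work surface beyond the ledge; origin below their joint. Bystander.
- red_rake: loose hand rake with red handle, 270 mm long, 80 mm wide, 24 mm high, lying on the work surface beyond the ledge; origin below the middle of its length. Bystander.

How it is judged:
On the way, in this order (a step that is already met when the one before it is completed fails the run):
1. the locking lever points along the white line (within about 10 degrees) and the fingers are off it (value of joint lock_lever between 1.4 and 1.74 rad and contact force between the fingers and lock_lever below 0.05 N), for 0.2 s.
2. the fingers keep the thumb bar pressed to about half travel (rocker 0.16 to 0.34 rad, bar 10 to 20 mm down) (value of joint rocker between 0.16 and 0.34 rad and contact force between the fingers and rocker above 2 N), for 1 s.
At the end, for the whole second after the job is handed in: finished with the fingers still pressing the thumb bar (over 2 N) at half travel (rocker 0.16 to 0.34 rad, bar 10 to 20 mm down); lever within about 10 degrees of the white line (1.40 to 1.74 rad), untouched; tray within 12 mm, pot, pliers and rake within 20 mm of their starts (all of step 1 and all of step 2 and distance of each of pot, pliers, red_rake from where it was at the start of the episode below 0.02 m and distance of seed_tray from where it was at the start of the episode below 0.012 m); the arm keeps its last pose, push and grip.
It fails at once if the thumb bar was pushed close to its stop (rocker past 0.42 rad, bar about 24 mm down) (value of joint rocker above 0.42 rad).
It fails at once if the seed tray was shifted (12 mm) (distance of seed_tray from where it was at the start of the episode above 0.012 m).
It fails at once if the terracotta pot was disturbed (20 mm) (distance of pot from where it was at the start of the episode above 0.02 m).
It fails at once if the pliers was disturbed (20 mm) (distance of pliers from where it was at the start of the episode above 0.02 m).
It fails at once if the hand rake was disturbed (20 mm) (distance of red_rake from where it was at the start of the episode above 0.02 m).
It also fails if it takes over 51 s, if anything falls off the work surface, if the arm or the gripper's body presses on something with over 40 N, if the wrist force passes 120 N, or if a joint passes its speed limit or range.

## Working session

There is one attempt and no reset: what is moved stays moved. The work goes in short steps, Python scripts to look and compute and a shell command to move; the robot and the scene stay as the last step left them, time stands still between calls to the robot, and variables do not carry over. Pictures are saved under pics/ and viewed, about 8 in all and at most 12, crops included, and the job is handed in when it is done.

```bash
mkdir -p pics
cat > h.py <<'E'
import numpy as np, cv2
from workcell import manip
def ray(c,u,v):
    d=np.linalg.inv(c["mtx"])@[u,v,1]; R=np.array(c["R"]); return -R.T@np.array(c["t"]), R.T@d
def onplane(c,u,v,z):
    o,d=ray(c,u,v); return o+d*(z-o[2])/d[2]
def proj(c,X):
    p=np.array(c["mtx"])@(np.array(c["R"])@np.array(X)+np.array(c["t"])); return p[:2]/p[2]
E
python3 - <<'E'
from h import *
import pickle
for n in("top","side"):
    c=manip.camera(n); cv2.imwrite(f"pics/{n}0.png",c["img"]); pickle.dump(c,open(n+"0.pkl","wb"))
    print(n,ray(c,320,240))
s=manip.observe(); print(s)
E
```

```text
top (array([ 0.56858756, -0.00531642,  0.92433659]), array([ 0.05873552, -0.02474923, -0.99806554]))
side (array([ 0.58004442, -0.65427884,  0.7956636 ]), array([ 0.01524327,  0.70989442, -0.70427798]))
{'time_s': 0.1, 'q': array([ 1.56959695e+00,  2.55702926e-01,  1.07142738e-01, -4.45343088e-04,
       -1.42388068e+00, -2.84629019e-01]), 'joint_velocities': array([ 0.00026008, -0.00233261,  0.00334124,  0.00145999,  0.0001227 ,
       -0.00102184]), 'tau': array([-2.38276618e-03, -3.87603235e+01,  2.38474739e+01,  5.37796274e+00,
       -3.78034572e-03, -1.57373208e-06]), 'ee_pos': array([0.15494973, 0.52757764, 0.40387795]), 'tcp_rot': array([ 9.89800108e-01, -1.42460593e-01, -1.01899933e-04,  8.45133617e-04]), 'contact_force': array([ 0.01759685, -0.26405407,  0.11410744]), 'wrist_torque': array([-0.05584197, -0.0486044 , -0.00239395]), 'finger_gap': 0.0852279976353629}
```

View pics/top0.png

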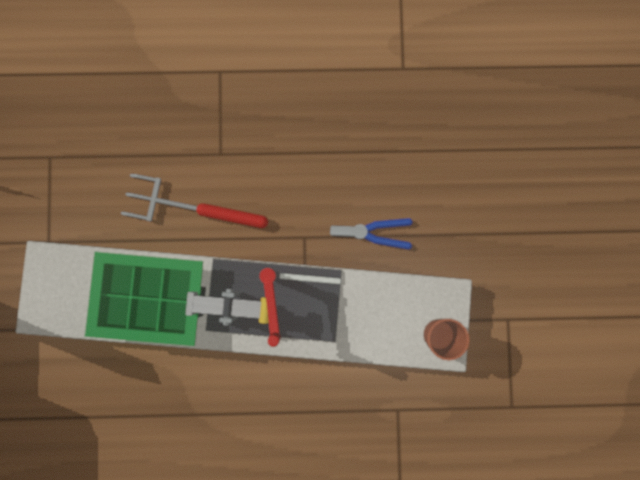

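View pics/side0.png

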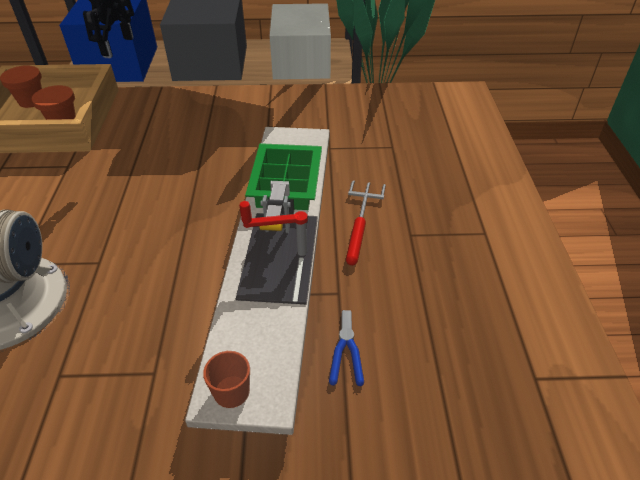

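The top view shows the clip with the lever pivot at about (268,275), the knob at about (274,341) and the yellow bar at about (264,310). The white line runs (281,276)–(340,282). The pot is at (446,338) and the tray at (145,300). The side view agrees.

Run:
```python
from h import *
import pickle
c=pickle.load(open("top0.pkl","rb")); s=pickle.load(open("side0.pkl","rb"))
def cen(c,lo,hi,box,name):
    x0,y0,x1,y1=box; hsv=cv2.cvtColor(c["img"],cv2.COLOR_BGR2HSV)[y0:y1,x0:x1]
    m=cv2.inRange(hsv,lo,hi); ys,xs=np.nonzero(m)
    print(name,len(xs),"cen",xs.mean()+x0,ys.mean()+y0,"bbox",xs.min()+x0,ys.min()+y0,xs.max()+x0,ys.max()+y0); return m,xs+x0,ys+y0
m,xs,ys=cen(c,(0,0,150),(180,60,255),(280,268,345,290),"line")
vx,vy,x0,y0=cv2.fitLine(np.c_[xs,ys].astype(np.float32),cv2.DIST_HUBER,0,.01,.01).ravel()
print("fit",vx,vy,x0,y0)
e=[onplane(c,u,y0+(u-x0)*vy/vx,.056)for u in(282,xs.max())]; print(e)
d=e[1]-e[0]; print("line dir angle world",np.degrees(np.arctan2(d[1],d[0])))
hs=cv2.cvtColor(c["img"],cv2.COLOR_BGR2HSV)
red=cv2.bitwise_or(cv2.inRange(hs,(0,170,70),(8,255,255)),cv2.inRange(hs,(172,170,70),(180,255,255)))
ys,xs=np.nonzero(red[262:352,255:290]); xs+=255; ys+=262
for y in range(262,352,3): 
    k=xs[ys==y]; print(y,(k.min(),k.max()) if len(k) else None,end=";")
print()
cen(c,(20,100,80),(35,255,255),(250,290,285,330),"yellow")
print("pivot",onplane(c,268,275.5,.15)); print("knob top",onplane(c,273.8,341,.19))
hs=cv2.cvtColor(s["img"],cv2.COLOR_BGR2HSV)
big=lambda im,b:cv2.resize(im[b[1]:b[3],b[0]:b[2]],None,fx=5,fy=5,interpolation=cv2.INTER_CUBIC)
a=big(c["img"],(230,260,310,350)); b=big(s["img"],(225,190,315,280)); 
cv2.imwrite("pics/zoom.png",np.hstack([a,np.zeros((450,0,3),np.uint8),b])[:,:850] if 0 else cv2.resize(np.hstack([a,b]),(800,424)))
```

```text
line 294 cen 315.40816326530614 278.36394557823127 bbox 284 269 344 289
fit 0.995917 0.09027346 313.36572 278.31546
[array([0.55936714, 0.04019897, 0.056     ]), array([ 0.54759029, -0.06702559,  0.056     ])]
line dir angle world -96.2678741329213
262 None;265 None;268 None;271 (np.int64(263), np.int64(271));274 (np.int64(261), np.int64(273));277 (np.int64(261), np.int64(273));280 (np.int64(263), np.int64(271));283 (np.int64(265), np.int64(271));286 (np.int64(265), np.int64(271));289 (np.int64(266), np.int64(272));292 (np.int64(267), np.int64(272));295 (np.int64(266), np.int64(273));298 (np.int64(267), np.int64(273));301 (np.int64(267), np.int64(273));304 (np.int64(267), np.int64(274));307 (np.int64(268), np.int64(274));310 (np.int64(268), np.int64(274));313 (np.int64(268), np.int64(275));316 (np.int64(268), np.int64(275));319 (np.int64(269), np.int64(275));322 (np.int64(269), np.int64(276));325 (np.int64(270), np.int64(276));328 (np.int64(270), np.int64(276));331 (np.int64(273), np.int64(277));334 (np.int64(271), np.int64(272));337 (np.int64(271), np.int64(276));340 (np.int64(269), np.int64(277));343 (np.int64(270), np.int64(276));346 None;349 None;
yellow 169 cen 262.91715976331363 311.89940828402365 bbox 258 297 267 323
pivot [0.56073829 0.05687177 0.15      ]
knob top [0.46615642 0.04648875 0.19      ]
```

View pics/zoom.png

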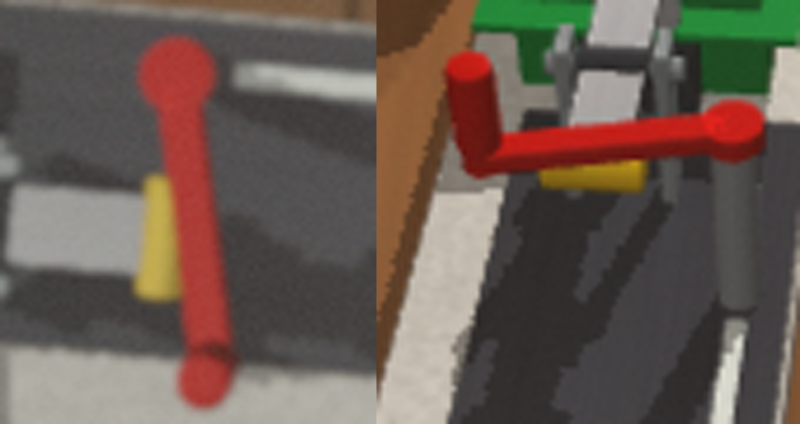

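The clip frame comes out consistent: knob–pivot distance is 95.1 mm (given as 95), and the pivot lies on the extended white line. The clip's -x is at about -96.3° in the world and the lever at about 0.22 rad. I'm moving above the knob at (0.466, 0.0465).

```bash
python3 -m crank '[[[0.2,-0.31,0],[0,0,0]],[[0.45,-0.69,0],[0,0,0]],[[0.62,-0.96,0],[0,0,0]],[[0.62,-0.96,0],[0,0,0]]]' 1 40
python3 -m crank '[[[0.22,-0.34,0],[0,0,0]],[[0.45,-0.69,0],[0,0,0]],[[0.62,-0.96,0],[0,0,0]],[[0.62,-0.96,0],[0,0,0]]]'
python3 -m crank '[[[0.22,-0.34,0],[0,0,0]],[[0.45,-0.69,0],[0,0,0]],[[0.62,-0.96,0],[0,0,0]],[[0.62,-0.96,0],[0,0,0]]]'
python3 -m crank '[[[0.21,-0.32,0],[0,0,0]],[[0.21,-0.32,0],[0,0,0]],[[0.21,-0.32,0],[0,0,0]]]'
```

```text
time_s: 0.6
ee_pos: [0.2492, 0.381, 0.405]
tcp_rot: [0.99, -0.144, 0.0, -0.0]
contact_force: [-0.1, 0.7, 0.4]
finger_gap: 0.0854
time_s: 1.1
ee_pos: [0.3419, 0.238, 0.4046]
tcp_rot: [0.99, -0.144, -0.0, 0.0]
contact_force: [-0.5, 0.3, 0.9]
finger_gap: 0.085
time_s: 1.6
ee_pos: [0.4352, 0.0946, 0.404]
tcp_rot: [0.99, -0.144, -0.001, 0.0]
contact_force: [0.0, 0.4, -0.5]
finger_gap: 0.0854
time_s: 1.98
ee_pos: [0.4655, 0.0488, 0.4043]
tcp_rot: [0.99, -0.142, -0.0, -0.0]
contact_force: [-0.6, 1.0, 0.2]
finger_gap: 0.0855
```

```bash
python3 -m crank '[[[0,-0.01,-0.2],[0,0,0]],[[0,-0.01,-0.4],[0,0,0]],[[0,-0.01,-0.5],[0,0,0]],[[0,-0.01,-0.5],[0,0,0]]]'
python3 - <<'E'
from h import *
b=manip.camera("side"); t=manip.camera("top")
f=lambda im,b:cv2.resize(im[b[1]:b[3],b[0]:b[2]],(400,400),interpolation=cv2.INTER_CUBIC)
cv2.imwrite("pics/near.png",np.hstack([f(t["img"],(210,250,330,370)),f(b["img"],(190,150,310,270))]))
E
```

```text
time_s: 2.48
ee_pos: [0.4648, 0.0475, 0.3288]
tcp_rot: [0.99, -0.141, -0.001, 0.0]
contact_force: [-0.0, 0.0, 0.3]
finger_gap: 0.0851
```

View pics/near.png

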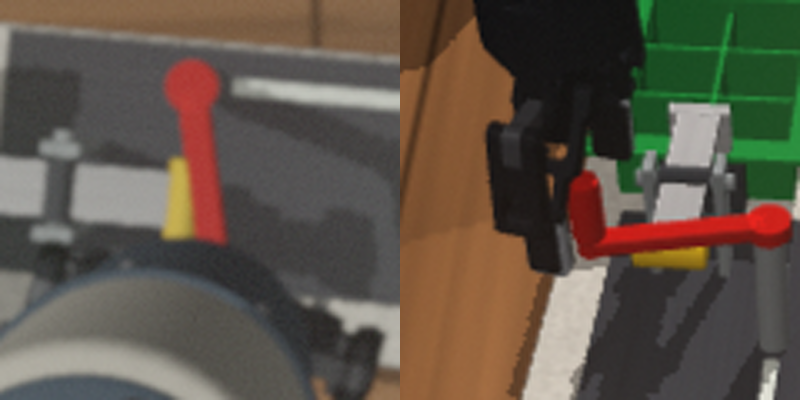

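The knob (right half, about (588,210)) sits midway between the two fingers (545,270) and (620,155), so I'm closing.

```bash
python3 -m crank '[[[0,0,0],[0,0,0]],[[0,0,0],[0,0,0]],[[0,0,0],[0,0,0]],[[0,0,0],[0,0,0]],[[0,0,0],[0,0,0]],[[0,0,0],[0,0,0]]]' 0 40
python3 - <<'E'
import numpy as np
P=np.array([.5607,.0569]);a=np.radians(186.3)
k0=P+.095*np.array([np.cos(a),np.sin(a)])
for d in np.arange(0,78,77.4/10):
    b=a+np.radians(d); print(round(d,1),np.round((P+.095*np.array([np.cos(b),np.sin(b)])-k0)/.15,3))
E
```

```text
time_s: 3.32
ee_pos: [0.4656, 0.0462, 0.33]
tcp_rot: [0.99, -0.142, 0.0, -0.0]
contact_force: [-0.3, 0.5, 1.3]
finger_gap: 0.0171
0.0 [0. 0.]
7.7 [ 0.015 -0.084]
15.5 [ 0.041 -0.165]
23.2 [ 0.078 -0.243]
31.0 [ 0.125 -0.314]
38.7 [ 0.182 -0.378]
46.4 [ 0.246 -0.435]
54.2 [ 0.317 -0.482]
61.9 [ 0.395 -0.519]
69.7 [ 0.476 -0.545]
77.4 [ 0.56 -0.56]
```

```bash
python3 -m crank '[[[0.006,-0.042,0],[0,0,0]],[[0.015,-0.084,0],[0,0,0]],[[0.027,-0.125,0],[0,0,0]],[[0.041,-0.165,0],[0,0,0]],[[0.059,-0.204,0],[0,0,0]],[[0.078,-0.243,0],[0,0,0]],[[0.101,-0.279,0],[0,0,0]],[[0.125,-0.314,0],[0,0,0]]]'
python3 -m crank '[[[0.028,-0.032,0],[0,0,0]],[[0.057,-0.064,0],[0,0,0]],[[0.088,-0.094,0],[0,0,0]],[[0.121,-0.121,0],[0,0,0]],[[0.156,-0.145,0],[0,0,0]],[[0.192,-0.168,0],[0,0,0]],[[0.23,-0.187,0],[0,0,0]],[[0.23,-0.187,0],[0,0,0]]]'
```

```text
time_s: 4.32
ee_pos: [0.4846, -0.0012, 0.3298]
tcp_rot: [0.99, -0.142, 0.0, -0.0]
contact_force: [-2.9, 4.2, 5.6]
finger_gap: 0.0169
time_s: 5.32
ee_pos: [0.5196, -0.0285, 0.3296]
tcp_rot: [0.99, -0.142, 0.001, -0.001]
contact_force: [0.3, 7.7, 3.6]
finger_gap: 0.0167
```

```bash
python3 -m crank '[[[0.04,-0.017,0],[0,0,0]],[[0.08,-0.031,0],[0,0,0]],[[0.121,-0.044,0],[0,0,0]],[[0.163,-0.053,0],[0,0,0]],[[0.205,-0.059,0],[0,0,0]],[[0.205,-0.059,0],[0,0,0]]]'
python3 - <<'E'
from h import *
t=manip.camera("top"); b=manip.camera("side")
f=lambda im,b:cv2.resize(im[b[1]:b[3],b[0]:b[2]],(400,400),interpolation=cv2.INTER_CUBIC)
cv2.imwrite("pics/sw.png",np.hstack([f(t["img"],(240,230,360,350)),f(b["img"],(210,180,330,300))]))
E
```

```text
time_s: 6.08
ee_pos: [0.5499, -0.036, 0.3294]
tcp_rot: [0.99, -0.142, -0.0, -0.002]
contact_force: [-2.1, 14.4, 7.1]
finger_gap: 0.0169
```

View pics/sw.png

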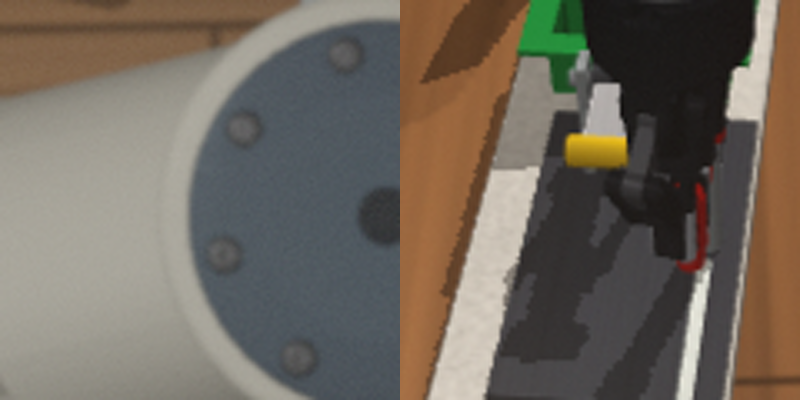

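The knob is gripped, with the arm over the line. I'm opening, rising straight up, moving clear towards the bar, then checking.

```bash
python3 -m crank '[[[0,0,0],[0,0,0]],[[0,0,0],[0,0,0]],[[0,0,0],[0,0,0]],[[0,0,0],[0,0,0]],[[0,0,0.2],[0,0,0]],[[0,0,0.5],[0,0,0]],[[0,0,0.5],[0,0,0]]]' 1
python3 -m crank '[[[-0.1,0.2,0],[0,0,0]],[[-0.2,0.45,0],[0,0,0]],[[-0.293,0.65,0],[0,0,0]],[[-0.293,0.65,0],[0,0,0]]]' 0
python3 -m crank '[[[0,0,0],[0,0,0]],[[0,0,0],[0,0,0]],[[0,0,0],[0,0,0]],[[0,0,0],[0,0,0]]]'
python3 - <<'E'
from h import *
t=manip.camera("top"); b=manip.camera("side")
f=lambda im,b:cv2.resize(im[b[1]:b[3],b[0]:b[2]],(400,400),interpolation=cv2.INTER_CUBIC)
cv2.imwrite("pics/rel.png",np.hstack([f(t["img"],(240,230,360,350)),f(b["img"],(210,170,330,290))]))
s=b; a=np.radians(263.7); P=np.array([.5607,.0569])
print("exp knob foot/top px",proj(s,[*(P+.095*np.array([np.cos(a),np.sin(a)])),.15]),proj(s,[*(P+.095*np.array([np.cos(a),np.sin(a)])),.19]),"pivot",proj(s,[*P,.15]),"bar",proj(s,[.506,.0629,.122]))
hs=cv2.cvtColor(s["img"],cv2.COLOR_BGR2HSV); m=cv2.inRange(hs,(20,120,80),(35,255,255))[200:260,230:320]; ys,xs=np.nonzero(m); print("yellow",xs.mean()+230,ys.mean()+200,xs.min()+230,xs.max()+230,ys.min()+200,ys.max()+200)
print(manip.observe()["ee_pos"])
E
```

```text
time_s: 7.05
ee_pos: [0.5501, -0.0382, 0.4088]
tcp_rot: [0.99, -0.142, 0.004, -0.001]
contact_force: [0.7, 0.5, -0.6]
finger_gap: 0.0855
time_s: 7.55
ee_pos: [0.5047, 0.061, 0.4043]
tcp_rot: [0.99, -0.141, -0.0, -0.0]
contact_force: [0.7, -0.0, -0.6]
finger_gap: 0.0123
time_s: 8.05
ee_pos: [0.5057, 0.0593, 0.4046]
tcp_rot: [0.99, -0.143, -0.0, 0.0]
contact_force: [0.8, -0.8, 0.3]
finger_gap: -0.0001
exp knob foot/top px [294.03433563 255.12760686] [293.04842207 237.83812264] pivot [300.29965755 216.4385761 ] bar [270.61908158 226.29041932]
yellow 270.4234234234234 225.0990990990991 259 282 220 230
[0.50567487 0.05949896 0.40461994]
```

View pics/rel.png

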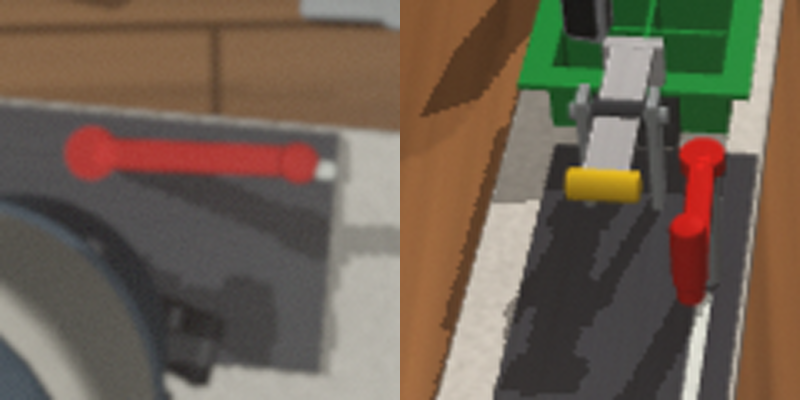

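The lever lies over the white line, as seen in the top crop from (90,153) to (298,163). The bar is where predicted, (270,226) against (270,225) seen. I'm descending to just above the bar, then pressing in steps while watching force.

```bash
python3 - <<'E'
from h import *
import pickle
c=pickle.load(open("top0.pkl","rb"))
p=onplane(c,267,275.9,.15);k=onplane(c,329.4,278.9,.19);d=k-p;print(d,np.degrees(np.arctan2(d[1],d[0])),"want -96.3")
E
python3 -m crank '[[[0,0,-0.3],[0,0,0]],[[0,0,-0.55],[0,0,0]],[[0,0,-0.64],[0,0,0]],[[0,0,-0.64],[0,0,0]]]'
python3 -m crank '[[[0,0,-0.03],[0,0,0]],[[0,0,-0.06],[0,0,0]],[[0,0,-0.08],[0,0,0]],[[0,0,-0.08],[0,0,0]],[[0,0,-0.08],[0,0,0]]]'
```

```text
[-0.00570646 -0.09458789  0.04      ] -93.45245356069658 want -96.3
time_s: 8.65
ee_pos: [0.5057, 0.0597, 0.3088]
tcp_rot: [0.99, -0.142, -0.0, 0.0]
contact_force: [0.0, -0.4, 0.9]
finger_gap: 0.0
time_s: 9.28
ee_pos: [0.5062, 0.0596, 0.2983]
tcp_rot: [0.99, -0.142, 0.002, -0.0]
contact_force: [-0.9, -1.4, 6.1]
finger_gap: 0.0003
```

```bash
python3 -m crank '[[[0,0,-0.02],[0,0,0]],[[0,0,-0.04],[0,0,0]],[[0,0,-0.06],[0,0,0]],[[0,0,-0.06],[0,0,0]],[[0,0,-0.06],[0,0,0]],[[0,0,-0.06],[0,0,0]],[[0,0,-0.06],[0,0,0]],[[0,0,-0.06],[0,0,0]]]'
python3 - <<'E'
from h import *
import pickle
t=manip.camera("top"); b=manip.camera("side")
print("bar half px",proj(b,[.506,.0645,.107]),"closed",proj(b,[.506,.0629,.122]))
hs=cv2.cvtColor(b["img"],cv2.COLOR_BGR2HSV); m=cv2.inRange(hs,(20,120,80),(35,255,255))[200:270,230:320]; ys,xs=np.nonzero(m); print("yellow",xs.mean()+230,ys.mean()+200,xs.min()+230,xs.max()+230,ys.min()+200,ys.max()+200)
# ledge direction from its light pixels: outer long edges in the first top picture
c=pickle.load(open("top0.pkl","rb")); hs=cv2.cvtColor(c["img"],cv2.COLOR_BGR2HSV)
w=cv2.inRange(hs,(0,0,110),(180,60,255))
for lo,hi,f in((240,290,np.min),(320,380,np.max)):
    P=[]
    for u in list(range(35,85,2))+list(range(350,420,2)):
        r=np.nonzero(w[lo:hi,u])[0]
        if len(r): P.append(onplane(c,u,f(r)+lo,.05)[:2])
    vx,vy,x,y=cv2.fitLine(np.array(P,np.float32),cv2.DIST_HUBER,0,.001,.001).ravel(); print("ledge dir",np.degrees(np.arctan2(vy,vx)),len(P))
for _ in(1,):
    m=w[270:287,282:338]; ys,xs=np.nonzero(m); q=np.polyfit(xs+282,ys+270,1); e=onplane(c,336,np.polyval(q,336),.056)-onplane(c,284,np.polyval(q,284),.056); print("line dir",np.degrees(np.arctan2(e[1],e[0])),len(xs))
f=lambda im,b:cv2.resize(im[b[1]:b[3],b[0]:b[2]],(400,400),interpolation=cv2.INTER_CUBIC)
cv2.imwrite("pics/press.png",np.hstack([f(t["img"],(240,230,360,350)),f(b["img"],(210,170,330,290))]))
s=manip.observe();print(s["ee_pos"],s["contact_force"])
E
```

```text
time_s: 10.28
ee_pos: [0.5062, 0.0597, 0.2897]
tcp_rot: [0.99, -0.142, 0.002, -0.0]
contact_force: [-1.7, -0.8, 8.1]
finger_gap: 0.0002
bar half px [271.22524358 231.63965482] closed [270.61908158 226.29041932]
yellow 271.05405405405406 231.01351351351352 260 282 225 235
ledge dir 83.929634 60
ledge dir 83.85997 60
line dir -96.49711537573849 370
[0.5062546  0.05967477 0.28972053] [-1.94237616 -1.31012145  8.63888032]
```

View pics/press.png

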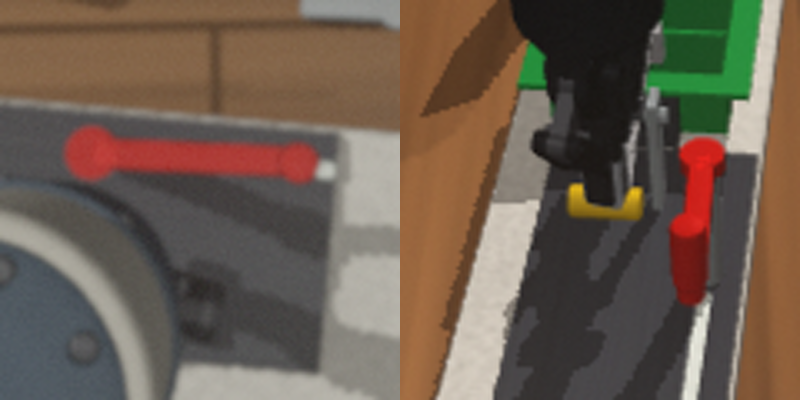

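The bar is about 15 mm down: it appears at (271,231), and half travel predicts (271,231.6). Force is about 8.5 N. The lever is within about 3° of the line and clear of the fingers. I'll hold for 1 s more and hand in.

```bash
python3 -m crank '[[[0,0,0],[0,0,0]],[[0,0,0],[0,0,0]],[[0,0,0],[0,0,0]],[[0,0,0],[0,0,0]],[[0,0,0],[0,0,0]],[[0,0,0],[0,0,0]],[[0,0,0],[0,0,0]],[[0,0,0],[0,0,0]]]'
python3 -c "from workcell import manip; print(manip.close_job())"
```

```text
time_s: 11.38
ee_pos: [0.5062, 0.0597, 0.2897]
tcp_rot: [0.99, -0.142, 0.002, -0.0]
contact_force: [-1.9, -0.6, 9.6]
finger_gap: -0.0001
the job is handed in; nothing more can be done
None
```

I swung the lever onto the white line and let go of it. Then I pressed the thumb bar to half travel with the closed fingers and handed in while still holding it, at about 11.4 s.

- **Thumb bar:** the last checks put it about 15 mm down, with about 9 N upward on the tool. Both the camera position and the spring force agree with half travel.
- **Lever:** it measured about 2.5–3° off the white line (about 1.62 rad, limits 1.40 to 1.74), with the fingers clear of it.
- **Bystanders:** I saw no contact with the tray, pot, pliers or rake, but I did not measure their positions again at the end.

While I swung the lever, the sideways force on the tool reached about 14 N and was gone after release. No check failed, and the hand-in gave no verdict.

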